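Lock the metering valve

TASK

Lock the metering valve at its present setting: lay the open-ended spanner's jaw over the square on top of the valve stem with its shank on the rest bracket beside the stop post, then swing the locknut's lever clockwise (seen from above) fully home while the spanner stays on and holds the stem, so that the pointer does not shift by more than about 20 degrees. Then lift the spanner off, lay it flat on the rubber mat again and let go. Leave the other things on the bench where they are.

Things in the scene. Friction and masses are not known exactly. Their poses are not given: they have to be found in the camera images.
- valve: Metering valve on a fixed plywood board 150 x 270 mm, at some yaw. Origin on the vertical stem axis at table height, z up. Black body 72 mm across, grey pipe stubs along x to 105 mm either side (tops 60 mm high), white dial disc 120 mm across, top at 60 mm. The board reaches from y = -190 to +80 mm.
- stem_seat (a point): On the stem axis, 100 mm above the table, on top of the collar (44 mm across) where the spanner's jaw rests. Turns with the stem, x along the pointer. Above it: a square 24 x 24 mm, faces square to x and y, up to 124 mm, then a round cone narrowing to 12 mm across at 134 mm. The spanner fits with its shank along this point's -y, its jaw opening to +y.
- stem (a joint): Angle of the stem in the valve, rad, positive anticlockwise from above; 0 when the point's and the valve's axes agree; starts between 0 and 0.08. It turns stiffly (0.2 N m) and turns along with the locknut unless it is held.
- pointer_tip (a point): Tip of the dark pointer on the stem, 58 mm from the axis, just above the dial: it shows the setting.
- locknut (a joint): Angle of the locknut relative to the stem, rad: grows as it is turned clockwise from above; starts between 0 and 0.2, and is fully home against its hard end at 0.9. Turning takes 0.7 N m (about 7 N at the lever's pin).
- lever_pin (a point): On the axis of the locknut lever's upright steel pin, 120 mm above the table, 100 mm from the stem axis. Pin 18 mm across, 86 to 140 mm above the table, at the end of a flat brass arm of the brass locknut (62 mm across, 72 to 92 mm high). In the valve's frame the lever points 2.4 rad anticlockwise from +x, plus the stem's angle, minus the locknut's.
- spanner: Loose open-ended steel spanner, 200 x 54 x 14 mm, 0.25 kg, flat on the mat, jaw away from the robot. Origin on its underside near its centre of mass, x towards the jaw, z up. Shank 20 mm wide from x = -95 to 46 mm; head 54 mm wide from 46 to 105 mm with a slot 26.7 mm wide, open to +x, from x = 71 mm on.
- spanner_jaw (a point): Centre of the spanner's jaw slot, on the underside, 85 mm from the origin along x; over the stem axis and level with stem_seat when the spanner is fitted.
- mat: Black rubber mat 270 x 140 mm, 3 mm thick, fixed, left or right of the valve. Origin at the centre of its underside, long side along its x.
- tray: Grey parts tray with fittings, 220 x 130 mm, 40 mm high, fixed, on the other side of the valve. Leave alone.
- elbow: Black pipe elbow, legs 60 mm, 48 mm high, loose. Leave alone.
- tap: Grey pipe tap with a blue lever, 120 mm long, 62 mm high, loose. Leave alone.
- driver: Screwdriver, loose, at the far side. Leave alone.
- tub: White open tub, 110 mm across, 100 mm high, loose. Leave alone.
- rest (a point): Centre of the top of the rest bracket's flat aluminium ledge, 100 mm above the table, at x = 5 mm, y = -142 mm in the valve's frame (axes as the valve's). The ledge is 80 mm along x, 45 mm along y. The fitted spanner's shank lies across it, pointing from the stem along the valve's -y.
- stop_post (a point): Foot of the upright steel stop post on the ledge, at x = -22 mm, y = -140 mm in the valve's frame; 16 mm across, top 135 mm above the table. The shank lies on its +x side; clockwise turning presses it against the post. With the stem as found, a fitted shank is 4 to 16 mm short of it.
Not all that is in view belongs to the job. Of the things that look like the spanner, take the one that is farthest to the robot's right at the start.

How it is judged:
On the way, in this order (a step that is already met when the one before it is completed fails the run):
1. the spanner sits level on the stem's square (jaw centre within 10 mm of the stem axis, less than 7 mm above its collar) (horizontal distance between spanner_jaw and stem_seat below 0.01 m and z of spanner_jaw in the frame of stem_seat between -0.005 and 0.007 m and angle between spanner's own z axis and vertical below 0.12 rad), for 0.3 s.
2. the locknut is turned home (past 0.84 rad of 0.9) with the spanner still on the square (all of step 1 and value of joint locknut above 0.84 rad), for 0.2 s.
At the end, for the whole second after the job is handed in: The locknut is home (over 0.84 rad), the pointer's tip is within 22 mm of its starting place (about 22 degrees), and the spanner lies flat and still on the mat, its origin within 90 mm along and 60 mm across of the mat's centre (value of joint locknut above 0.84 rad and distance of pointer_tip from where it was at the start of the episode below 0.022 m and x of spanner in the frame of mat between -0.09 and 0.09 m and y of spanner in the frame of mat between -0.06 and 0.06 m and z of spanner in the frame of mat below 0.008 m and angle between spanner's own z axis and vertical below 0.1 rad and linear speed of spanner below 0.02 m/s); the robot touches nothing.
It fails at once if the stem's setting is lost: the pointer's tip is more than 22 mm (about 22 degrees) from where it started (distance of pointer_tip from where it was at the start of the episode above 0.022 m).
It fails at once if another thing on the bench is moved by more than 30 mm (distance of any of elbow, tap, driver, tub from where it was at the start of the episode above 0.03 m).
It also fails if it takes over 69 s, if anything falls off the work surface, if the arm or the gripper's body presses on something with over 40 N, if the wrist force passes 120 N, or if a joint passes its speed limit or range.

ROBOT

A 7-joint arm with a two-finger parallel gripper is mounted at the origin on the work surface. World frame = base frame: x ahead of the robot, y to its left, z up, the work surface at z = 0. Lengths are in m, angles in rad, forces in N, time in s.
With the tool pointing down it reaches from about 0.35 to 0.9 m from the base axis. Payload 19.9 kg.
Tool frame: the origin (TCP) lies between the finger pads; the fingertips stand 19 mm ahead of it and the grasp point (between the pads) is the TCP; z points along the fingers, y is the direction in which the jaws open and shut (so a half turn about z gives the same grasp; the last joint's range is limited). The gripper opens to 94 mm and grips with 3 to 60 N. Pads are 16 mm wide; open, the fingers measure 119 mm over their backs; the gripper's body (75 mm by 177 mm) begins 78 mm behind the grasp point.
Start: joints at [-1.282, 0.417, -0.01, 1.614, 0.005, 1.111, -0.053], TCP at [0.203, 0.591, 0.224] pointing down, gripper open.
Joint ranges: [-2.81, 2.81], [-0.39, 2.02], [-1.27, 1.25], [0.06, 2.57], [-1.19, 4.33], [0.19, 2], [-2.82, 2.82]. Speed limits (rad/s): [1.89, 1.89, 2.39, 2.39, 3.01, 3.01, 3.01].

INTERFACE

Orientations are given as a 3x3 rotation matrix whose columns are the frame's x, y, z axes.
In Python, from rig import robot gives the robot as it stands. Calls block until the motion is done:
- robot.move_ptp(position, orientation): joint-space move of the TCP to a pose.
- robot.move_linear(position, velocity=0.15, frame=None, threshold=None): straight line of the TCP; frame=None keeps the orientation; velocity is the mean speed in m/s. With threshold (N) it stops when the force on the tool has changed by that much, and returns True; else False.
- robot.goto_joints(angles): joint-space move.
- robot.gripper_to(opening): finger opening in m; the grip force is fixed at half the most; returns when the fingers have stopped.
- robot.pause(seconds).
- robot.ik(position, orientation): joint angles nearest the present ones, or None.
- robot.get_state(): the state.
- robot.grab_frame(name): name is "scene" or "top" or "wrist"; returns the picture (384x512x3 uint8, red, green, blue); there is no depth.
- robot.camera_info(name): a dict with "fx", "fy", "cx", "cy" (pixels), "dist" ([k1, k2, p1, p2, k3] as OpenCV has them; the pictures are not rectified), "rvec" (rotation vector, rad) and "tvec" (3), from world to camera coordinates, as OpenCV has them. Camera axes: x right, y down, z forward; pixel columns grow to the right and rows downward; lengths in m; the calibration is good to about 2 mm. A picture is of the moment at which its call begins: read the wrist's pose just before it. camera_info takes no time and is no camera call; for the wrist camera it gives the pose at the moment of the call.
A pose or a line that the arm cannot do raises robot.PlanningError and nothing moves.
- robot.sign_off(): hands the job in, once; it reports no verdict.
The state is a dict: "time": time; "qpos": joint angles; "joint_vel": joint speeds; "effort": joint torques, N m; "ee_pos": TCP position; "tool_rot": TCP orientation; "force": force on the tool from outside, world axes, zero at the start; "moment": the same for the moment, N m; "opening": finger opening in m.
Only numpy, scipy, OpenCV 4.12 (cv2) and the standard library are available. Lean on these libraries where they do the work, as an engineer would, in place of code of your own. Each camera call takes 0.05 s, during which the arm holds its last target.

## Working session

There is one attempt and no reset: what is moved stays moved. The work goes in short steps, each a Python script; the robot and the scene stay as the last script left them, time stands still between calls to the robot, and variables do not carry over. Pictures are saved under pics/ and viewed, and the job is handed in when it is done.

```bash
ls; mkdir -p pics; python3 - <<'E'
from rig import robot
import cv2
s=robot.get_state(); print(s['time'],s['ee_pos'],s['tool_rot'],s['opening'])
for n in ['scene','top','wrist']:
    im=robot.grab_frame(n); cv2.imwrite(f'pics/{n}0.png',im[:,:,::-1])
    print(n,robot.camera_info(n))
E
```

```text
pics
0.0 [0.2029209  0.59076002 0.22384294] [[-9.45772432e-01  3.24829819e-01 -3.08315240e-04]
 [ 3.24829952e-01  9.45771689e-01 -1.18919167e-03]
 [-9.46890889e-05 -1.22485472e-03 -9.99999245e-01]] 0.09415068936968594
scene {'fx': 425.5752805974908, 'fy': 425.5752805974908, 'cx': 249.10169200721643, 'cy': 192.34467083518572, 'dist': array([-0.0793704,  0.       ,  0.       ,  0.       ,  0.       ]), 'rvec': array([ 1.16905251,  2.60400032, -0.7014387 ]), 'tvec': array([ 0.31418653, -0.37130921,  1.76322262])}
top {'fx': 373.2754714517245, 'fy': 373.2754714517245, 'cx': 251.35625329628022, 'cy': 188.3636561935699, 'dist': array([-0.07114793,  0.        ,  0.        ,  0.        ,  0.        ]), 'rvec': array([ 2.199923  , -2.1730623 ,  0.08052158]), 'tvec': array([0.08999944, 0.55706507, 1.23020372])}
wrist {'fx': 295.8634003576103, 'fy': 295.8634003576103, 'cx': 256.99716794662504, 'cy': 191.88984803008955, 'dist': array([-0.03581539,  0.        ,  0.        ,  0.        ,  0.        ]), 'rvec': array([-2.39136846, -1.70376731, -0.20809799]), 'tvec': array([-0.6254005 , -0.02392417,  0.39079533])}
```

View pics/scene0.png

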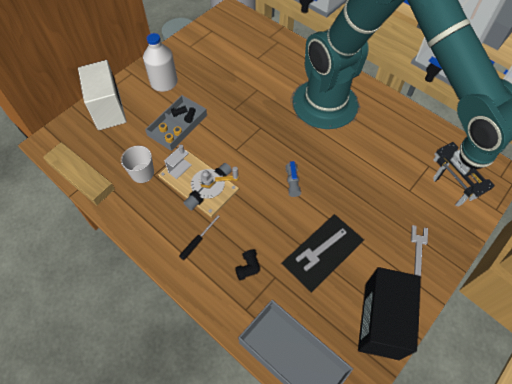

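View pics/top0.png

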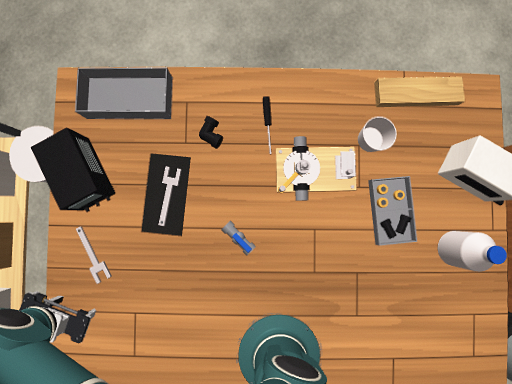

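View pics/wrist0.png

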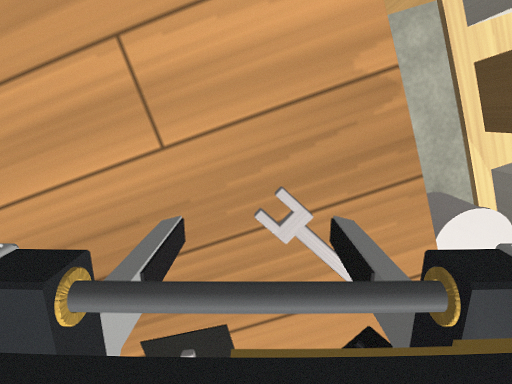

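The robot's right is image-right in the top view. The mat spanner is at about (168,195), and the decoy is at (93,255), further left. The valve is at (302,167), with its rest on the right and its brass lever pointing down-left. I'll zoom in.

```bash
cat > h.py <<'E'
import numpy as np, cv2
def K(c): return np.array([[c['fx'],0,c['cx']],[0,c['fy'],c['cy']],[0,0,1]])
def ray(c,uv):
    p=cv2.undistortPoints(np.array(uv,float).reshape(-1,1,2),K(c),c['dist']).reshape(-1,2)
    R=cv2.Rodrigues(np.array(c['rvec']))[0]
    d=np.c_[p,np.ones(len(p))]@R; o=-R.T@c['tvec']
    return o,d
def onz(c,uv,z):
    o,d=ray(c,uv); return o+d*((z-o[2])/d[:,2])[:,None]
def proj(c,P): return cv2.projectPoints(np.array(P,float).reshape(-1,1,3),np.array(c['rvec']),np.array(c['tvec']),K(c),c['dist'])[0].reshape(-1,2)
E
python3 - <<'E'
from h import *; from rig import robot
im=cv2.imread('pics/top0.png'); c=robot.camera_info('top')
cv2.imwrite('pics/topv.png',cv2.resize(im[120:210,265:365],None,fx=6,fy=6,interpolation=cv2.INTER_CUBIC))
cv2.imwrite('pics/topm.png',cv2.resize(im[145:245,130:200],None,fx=6,fy=6,interpolation=cv2.INTER_CUBIC))
print(onz(c,[[302,167]],.06),onz(c,[[302,167]],.13),onz(c,[[345,165]],.1))
print(onz(c,[[152,153],[190,157],[182,236],[142,231]],.003))
E
```

```text
[[ 0.6248995  -0.06728951  0.06      ]] [[ 0.61575199 -0.05760598  0.13      ]] [[ 0.62798256 -0.19836891  0.1       ]]
[[0.67457407 0.43934712 0.003     ]
 [0.66202641 0.30793211 0.003     ]
 [0.39314305 0.32874153 0.003     ]
 [0.40776489 0.46535527 0.003     ]]
```

View pics/topv.png

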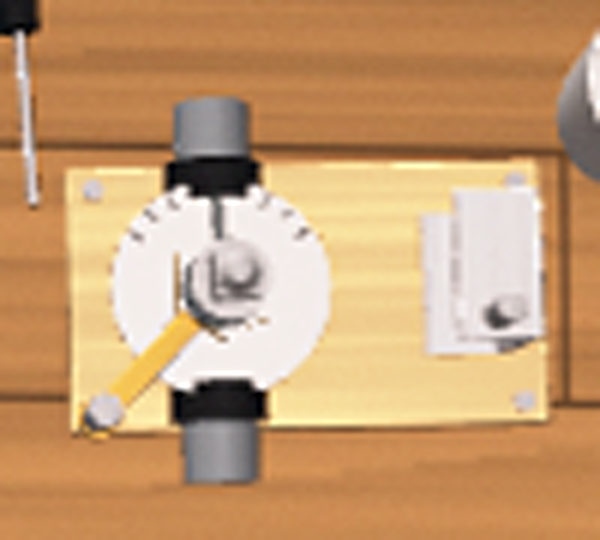

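View pics/topm.png

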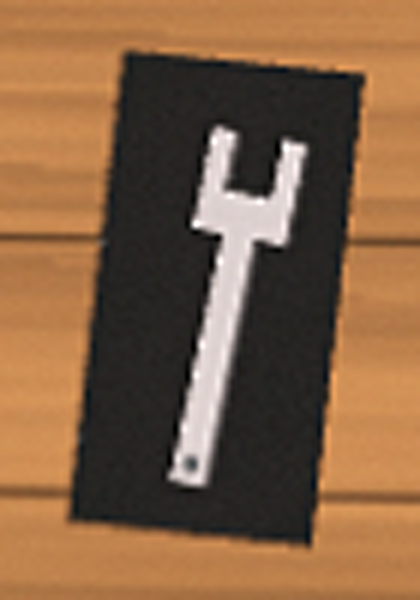

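The crops show the valve clearly: stem top near (304,164) and pin near (282,188) in full-frame pixels. The mat spanner's jaw points up. Next I'll work out the wrist camera's mount, so I can plan close views of the spanner and then the valve.

```bash
python3 - <<'E'
from h import *; from rig import robot
c=robot.camera_info('wrist'); s=robot.get_state()
R=cv2.Rodrigues(c['rvec'])[0]; o=-R.T@c['tvec']; T=s['tool_rot']
print('cam in tool',T.T@(o-s['ee_pos']),'\n',T.T@R.T)
# spanner from the top view: mask bright grey on mat
im=cv2.imread('pics/top0.png'); ct=robot.camera_info('top')
hsv=cv2.cvtColor(im,cv2.COLOR_BGR2HSV)
m=((hsv[...,2]>120)&(hsv[...,1]<60)).astype(np.uint8); mm=np.zeros_like(m); mm[150:240,142:192]=m[150:240,142:192]
n,l,st,ce=cv2.connectedComponentsWithStats(mm); k=1+np.argmax(st[1:,4]); print(st[k])
ys,xs=np.where(l==k); P=onz(ct,np.c_[xs,ys],.017)[:,:2]
# axis from shank : rows lower part
print(cv2.minAreaRect(P.astype(np.float32)),P.mean(0))
E
```

```text
cam in tool [ 0.06968145  0.00070794 -0.16102449] 
 [[-1.98341746e-03 -9.70584282e-01 -2.40753436e-01]
 [ 9.99997657e-01 -2.13372638e-03  3.63643704e-04]
 [-8.66648819e-04 -2.40752151e-01  9.70586241e-01]]
[158 166  23  60 434]
((0.5268368721008301, 0.3800550103187561), (0.053436584770679474, 0.19911834597587585), 80.21174621582031) [0.53936744 0.37847202]
```

```bash
cat >> h.py <<'E'
def Rt(a):  # tool down, tool x at world angle a
    c,s=np.cos(a),np.sin(a); return np.array([[c,s,0],[s,-c,0],[0,0,-1.]])
def st(robot,msg=''):
    s=robot.get_state(); print(msg,'t=%.2f'%s['time'],'p',s['ee_pos'].round(4),'F',s['force'].round(1),'op %.4f'%s['opening'],'q',s['qpos'].round(2)); return s
E
python3 - <<'E'
from h import *; from rig import robot; import json
print(robot.ik([.522,.381,.024],Rt(np.radians(-9.8))),robot.ik([.62,-.145,.11],Rt(np.pi/2)))
robot.move_ptp([.62,-.14,.30],Rt(np.pi/2)); st(robot)
c=robot.camera_info('wrist'); im=robot.grab_frame('wrist'); cv2.imwrite('pics/w1.png',im[:,:,::-1])
np.savez('w1.npz',**c); st(robot)
cv2.imwrite('pics/w1b.png',cv2.resize(im[0:300,80:480,::-1],None,fx=2,fy=2,interpolation=cv2.INTER_CUBIC))
E
```

```text
[-1.08820856  0.77552542  0.58584694  1.69961709 -0.54869932  0.83625866
 -1.99869837] [-0.36152882  0.69593907  0.78353201  1.69596697 -0.57076753  0.99269546
  0.62866885]
 t=3.12 p [ 0.6202 -0.1391  0.2998] F [ 0.6 -0.5 -0.1] op 0.0937 q [-0.43  0.5   0.88  1.51 -0.39  1.31  0.49]
 t=3.17 p [ 0.6202 -0.1392  0.2999] F [0.2 0.2 0.2] op 0.0938 q [-0.43  0.5   0.88  1.51 -0.39  1.31  0.49]
```

View pics/w1b.png

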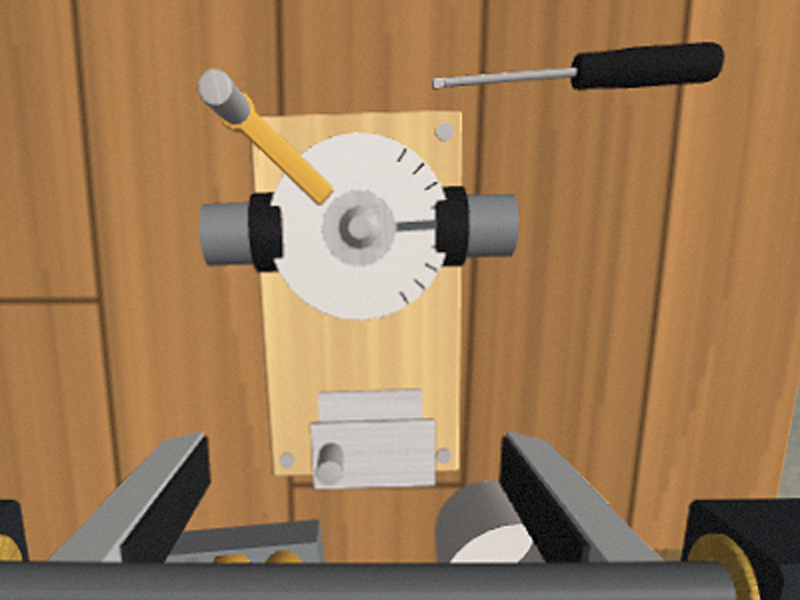

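The wrist view shows the stem near (260,112), the pin top near (186,42), the pointer running right from the stem, and the rest with the post top at about (242,235). I'll zoom in to measure them.

```bash
python3 - <<'E'
from h import *
im=cv2.imread('pics/w1.png')
a=cv2.resize(im[75:155,210:315],None,fx=7,fy=7,interpolation=cv2.INTER_CUBIC);a=cv2.convertScaleAbs(a,alpha=1.4,beta=-110)
cv2.imwrite('pics/z1.png',a)
b=np.hstack([cv2.resize(im[25:75,165:225],None,fx=6,fy=8)[:400,:],cv2.resize(im[190:250,225:305],None,fx=5,fy=6.667)[:400]]);cv2.imwrite('pics/z2.png',b)
c=dict(np.load('w1.npz'))
# dial: white mask
hsv=cv2.cvtColor(im,cv2.COLOR_BGR2HSV)
m=((hsv[...,2]>190)&(hsv[...,1]<35)).astype(np.uint8); m[:, :205]=0; m[:,315:]=0; m[:60]=0; m[165:]=0
cnt=max(cv2.findContours(m,0,cv2.CHAIN_APPROX_NONE)[0],key=cv2.contourArea).reshape(-1,2)
P=onz(c,cnt,.06)[:,:2]
from scipy.optimize import least_squares
f=lambda p:np.hypot(*(P-p[:2]).T)-.06
r=least_squares(f,[.62,-.06],loss='soft_l1',f_scale=.0007);print('dial',r.x,np.median(abs(f(r.x))),len(P))
E
```

```text
dial [ 0.62060957 -0.06312415] 0.003582366733381019 401
```

View pics/z1.png

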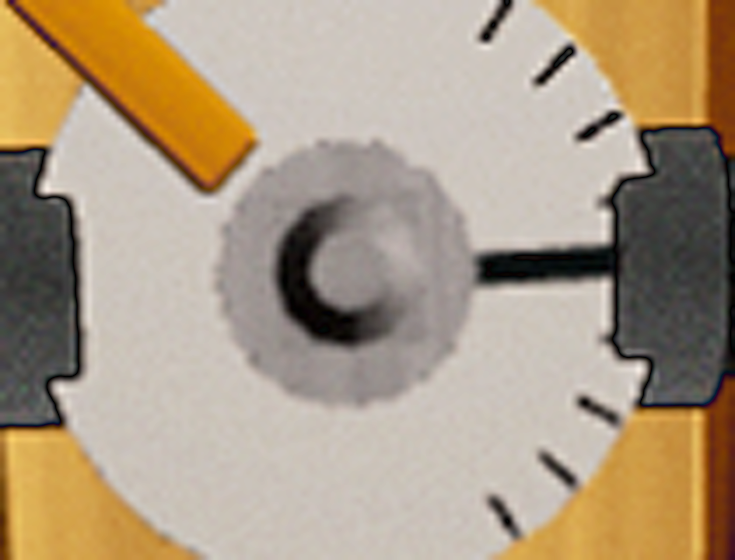

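View pics/z2.png

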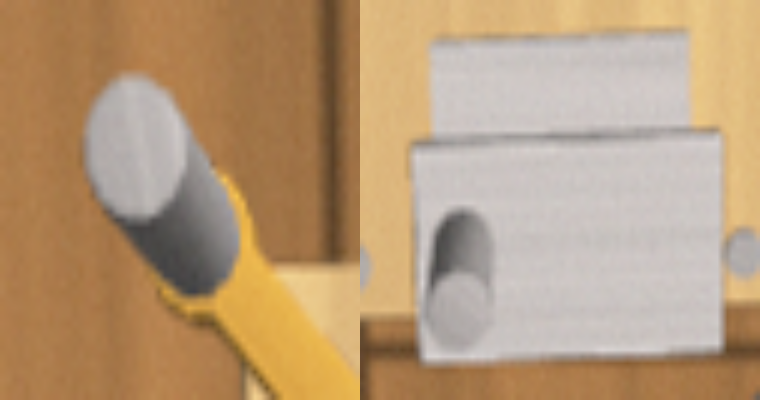

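```bash
python3 - <<'E'
from h import *
c=dict(np.load('w1.npz'))
z=lambda u,v:((u+.5)/7+210-.5,(v+.5)/7+75-.5)
zl=lambda u,v:((u+.5)/6+165-.5,(v+.5)/8+25-.5)
zr=lambda u,v:((u-360+.5)/5+225-.5,(v+.5)/6.667+190-.5)
tip=onz(c,[z(352,275)],.134)[0]; col=onz(c,[z(345,273)],.1)[0]; pin=onz(c,[zl(135,147)],.14)[0]; post=onz(c,[zr(460,312)],.135)[0]
print('tip',tip,'collar',col,'pin',pin,'post',post)
L=onz(c,[zr(412,143),zr(720,132),zr(722,352),zr(422,362)],.1); print(L, L.mean(0))
e=lambda a,b:np.degrees(np.arctan2(*(b-a)[[1,0]]))
print('ledge edges',e(L[0],L[1]),e(L[3],L[2]),e(L[3],L[0])-90,e(L[2],L[1])-90)
Pp=onz(c,[z(477,268),z(615,260)],.064);print('pointer',Pp,e(Pp[0],Pp[1]),e(np.r_[col[:2],0],Pp[1]))
# board corners z~? bore; lever
s=(tip+col)/2
d=pin-s;print('stem',s,'lever r',np.hypot(d[0],d[1]),'ang',np.degrees(np.arctan2(d[1],d[0])))
d=post-s;print('post r',np.hypot(d[0],d[1]),'yaw',np.degrees(np.arctan2(d[1],d[0])-np.arctan2(-140,-22)))
d=L.mean(0)-s;print('rest yaw',np.hypot(d[0],d[1]),np.degrees(np.arctan2(d[1],d[0])-np.arctan2(-142,5)))
ct=dict()
from rig import robot
ct=robot.camera_info('top'); print(proj(ct,[[s[0],s[1],.134],[pin[0],pin[1],.14],[post[0],post[1],.135]]))
E
```

```text
tip [ 0.62337764 -0.06352754  0.134     ] collar [ 0.62255093 -0.0626175   0.1       ] pin [0.55018477 0.00589892 0.14      ] post [ 0.60561878 -0.20333157  0.135     ]
[[ 0.59219812 -0.18309081  0.1       ]
 [ 0.67081026 -0.18097082  0.1       ]
 [ 0.67281017 -0.22629927  0.1       ]
 [ 0.59397038 -0.22830558  0.1       ]] [ 0.63244723 -0.20466662  0.1       ]
ledge edges 1.5447639262875006 1.457742537538322 2.2446441810704556 2.526268991888969
pointer [[ 0.64731634 -0.06106345  0.064     ]
 [ 0.67292298 -0.05958589  0.064     ]] 3.302444609117766 3.4441541457186893
stem [ 0.62296429 -0.06307252  0.117     ] lever r 0.10026922006144971 ang 136.5388548372068
post r 0.14132752084995945 yaw 1.8807512549105065
rest yaw 0.14191129765195418 1.8149108378984058
[[303.96369863 164.51839339]
 [281.48987236 187.80469377]
 [349.53214209 170.74327019]]
```

The two views agree: the stem is at (0.623,-0.063), valve yaw is about 1.8° and the pointer about 3.5°. Next I'll take a look from above the spanner.

```bash
python3 - <<'E'
from h import *; from rig import robot
a=np.radians(-9.8)
robot.move_ptp([.522,.381,.15],Rt(a)); st(robot)
c=robot.camera_info('wrist'); im=robot.grab_frame('wrist'); cv2.imwrite('pics/w2.png',im[:,:,::-1])
np.savez('w2.npz',**c)
E
```

```text
t=5.22 p [0.5225 0.3803 0.1502] F [-0.4 -0.7 -0.2] op 0.0940 q [-1.39  0.83  1.13  1.65 -0.8   1.19 -1.81]
```

View pics/w2.png

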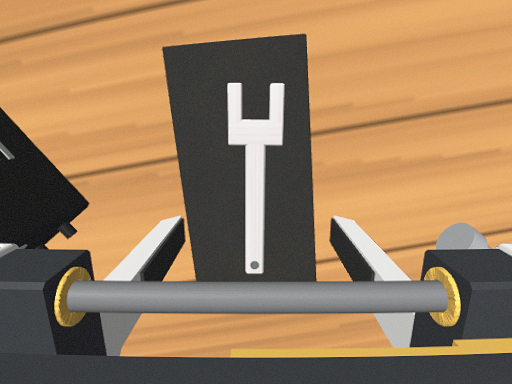

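The whole spanner is visible: prong tips at row 83, shank end at row 273, centred near column 255. I'll measure it, then grasp.

```bash
python3 - <<'E'
from h import *; from rig import robot
c=dict(np.load('w2.npz')); im=cv2.imread('pics/w2.png'); hsv=cv2.cvtColor(im,cv2.COLOR_BGR2HSV)
m=((hsv[...,2]>150)&(hsv[...,1]<50)).astype(np.uint8); m[:, :205]=0; m[:,310:]=0; m[:70]=0; m[278:]=0
n,l,s,ce=cv2.connectedComponentsWithStats(m); k=1+np.argmax(s[1:,4]); print(s[k])
ys,xs=np.where(l==k); P=onz(c,np.c_[xs,ys],.017)[:,:2].astype(np.float32)
r=cv2.minAreaRect(P); print(r)
# shank axis by row mids
mid=[]
for y in range(155,265,3):
    x=xs[ys==y]; mid.append((x.mean(),y))
M=onz(c,mid,.017)[:,:2]; vx,vy,x0,y0=cv2.fitLine(M.astype(np.float32),cv2.DIST_HUBER,0,.01,.01).ravel()
if vx<0: vx,vy=-vx,-vy
d=np.array([vx,vy]); print('axis deg',np.degrees(np.arctan2(vy,vx)),M[0],M[-1])
t=(P-[x0,y0])@d; print('along',t.min(),t.max(),t.max()-t.min())
o=np.array([x0,y0])+d*(t.min()+t.max())/2-d*.005
print('origin',o)
E
```

```text
[ 227   83   58  191 4818]
((0.5264949798583984, 0.3824436664581299), (0.053978268057107925, 0.19784605503082275), 79.96235656738281)
axis deg -10.616259 [0.55700449 0.37792954] [0.44142839 0.39987489]
along -0.058725566 0.13944511 0.19817068
origin [0.5218809 0.3845009]
```

```bash
python3 - <<'E'
from h import *; from rig import robot
a=np.radians(-10.4); o=np.array([.5219,.3838])
print(robot.move_linear([o[0],o[1],.0255],velocity=.15,frame=Rt(a),threshold=15)); st(robot)
robot.gripper_to(.01); st(robot,'closed')
robot.move_linear([o[0],o[1],.20],velocity=.25); s=st(robot,'up'); print(s['tool_rot'].round(3))
c=robot.camera_info('wrist'); im=robot.grab_frame('wrist'); cv2.imwrite('pics/w3.png',im[:,:,::-1]); np.savez('w3.npz',**c)
E
```

```text
False
 t=6.26 p [0.5224 0.3839 0.0264] F [-0.2  0.1  0.2] op 0.0941 q [-1.33  0.97  0.99  1.7  -0.94  1.02 -1.74]
closed t=7.38 p [0.5219 0.3837 0.0255] F [-0.2 -0.3 -0.3] op 0.0197 q [-1.32  0.97  0.99  1.7  -0.94  1.02 -1.74]
up t=8.23 p [0.5211 0.3838 0.1985] F [ 0.7 -0.5 -3.6] op 0.0196 q [-1.41  0.78  1.16  1.6  -0.74  1.26 -1.86]
[[ 0.984 -0.18  -0.002]
 [-0.18  -0.984 -0.001]
 [-0.002  0.001 -1.   ]]
```

View pics/w3.png

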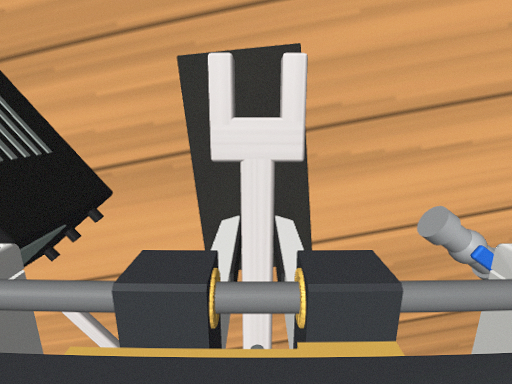

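The spanner is held level: slot bottom at row 118, prongs at columns 233 and 281, head back at row 160. I'll compute where the jaw sits in the tool frame.

```bash
python3 - <<'E'
from h import *; from rig import robot
c=dict(np.load('w3.npz')); s=robot.get_state(); z=s['ee_pos'][2]-.0085
P=onz(c,[[220,52.5],[295,52.5],[233,95],[281,95],[257,118],[226,160],[290,160],[209,100],[306,100],[241,200],[273,200]],z)
print(((P-s['ee_pos'])@s['tool_rot']).round(4))
f=lambda x,y,a,zz:robot.ik([x,y,zz],Rt(a))
E
```

```text
[[ 0.1038 -0.0206  0.0083]
 [ 0.1038  0.0194  0.0084]
 [ 0.082  -0.0141  0.0083]
 [ 0.082   0.0122  0.0084]
 [ 0.0697 -0.001   0.0084]
 [ 0.0462 -0.0189  0.0084]
 [ 0.0461  0.018   0.0085]
 [ 0.0794 -0.0274  0.0083]
 [ 0.0793  0.026   0.0084]
 [ 0.0223 -0.0106  0.0084]
 [ 0.0222  0.0085  0.0085]]
```

```bash
python3 - <<'E'
from h import *; from rig import robot
a=np.radians(93.5); d=np.array([np.cos(a),np.sin(a)]); stem=np.array([.6235,-.0630]); j=.084
p=stem-d*(j+.0015)
robot.move_ptp([p[0],p[1],.19],Rt(a)); robot.move_linear([p[0],p[1],.167],velocity=.1); robot.pause(.2); s=st(robot)
c=robot.camera_info('wrist'); im=robot.grab_frame('wrist'); cv2.imwrite('pics/w4.png',im[:,:,::-1]); np.savez('w4.npz',p=s['ee_pos'],T=s['tool_rot'],**c)
cv2.imwrite('pics/w4z.png',cv2.resize(im[30:170,190:330,::-1],None,fx=4,fy=4,interpolation=cv2.INTER_CUBIC))
E
```

```text
t=11.05 p [ 0.6289 -0.1484  0.1674] F [-0.1 -0.4 -2.7] op 0.0193 q [-0.32  0.61  0.72  1.63 -0.45  1.07  0.59]
```

View pics/w4.png

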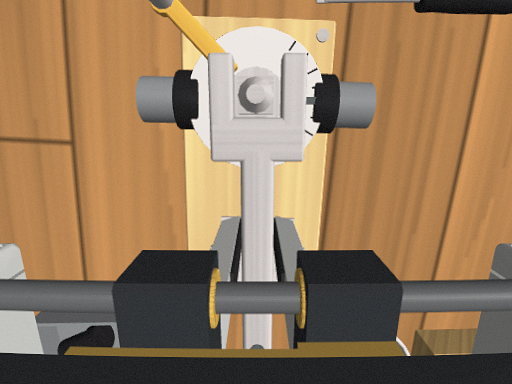

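View pics/w4z.png

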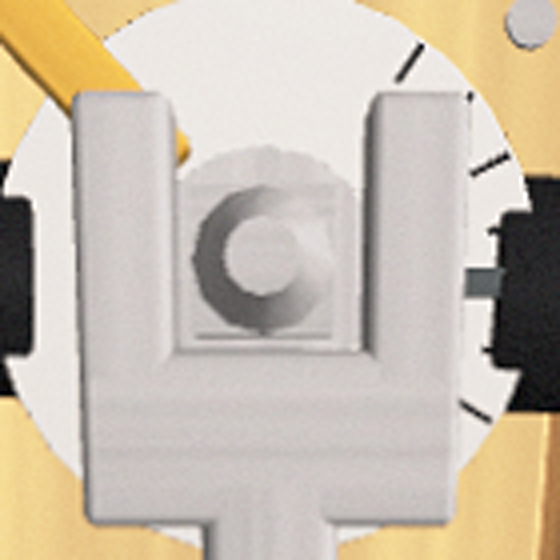

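Seen through the slot, the cone tip is at zoom (264,257). The slot edges are at 170 and 368, and the square's outline runs parallel to the slot.

```bash
python3 - <<'E'
from h import *
d=dict(np.load('w4.npz')); 
q=lambda u,v:((u+.5)/4+190-.5,(v+.5)/4+30-.5)
f=lambda uv,z:((onz(d,[q(*x) for x in uv],z)-d['p'])@d['T']).round(4)
print('p',d['p'],np.degrees(np.arctan2(d['T'][1,0],d['T'][0,0])))
print('tip',f([(264,257)],.134)); print('slot',f([(172,200),(369,200),(270,352),(80,95),(465,95)],d['p'][2]-.0085))
print('square corners',f([(180,185),(335,185),(190,337),(332,337)],.124)); print('collar ctr',f([(265,235)],.1))
E
```

```text
p [ 0.62893761 -0.14843869  0.16744922] 93.49954204551483
tip [[ 0.0855 -0.0007  0.0334]]
slot [[ 0.091  -0.0131  0.0085]
 [ 0.091   0.0136  0.0085]
 [ 0.0709  0.0002  0.0085]
 [ 0.1044 -0.0251  0.0085]
 [ 0.1043  0.0262  0.0085]]
square corners [[ 0.0976 -0.0144  0.0434]
 [ 0.0976  0.0109  0.0434]
 [ 0.0735 -0.0132  0.0434]
 [ 0.0735  0.0106  0.0434]]
collar ctr [[ 0.0921 -0.0006  0.0674]]
```

```bash
python3 - <<'E'
from h import *; from rig import robot
x,y=.6289-.0008,-.1484
print(robot.move_linear([x,y,.1465],velocity=.08,threshold=12)); st(robot)
print(robot.move_linear([x,y,.1225],velocity=.05,threshold=12)); robot.pause(.1); s=st(robot); print(s['moment'].round(2))
c=robot.camera_info('wrist'); im=robot.grab_frame('wrist'); cv2.imwrite('pics/w5.png',im[:,:,::-1])
E
```

```text
False
 t=11.51 p [ 0.6278 -0.1484  0.1458] F [ 0.4 -0.5 -2.7] op 0.0198 q [-0.31  0.63  0.71  1.65 -0.46  1.04  0.61]
True
 t=12.11 p [ 0.6278 -0.1482  0.1221] F [-1.   0.6  7.4] op 0.0196 q [-0.3   0.66  0.69  1.66 -0.48  1.    0.62]
[ 0.02  0.44 -0.03]
```

View pics/w5.png

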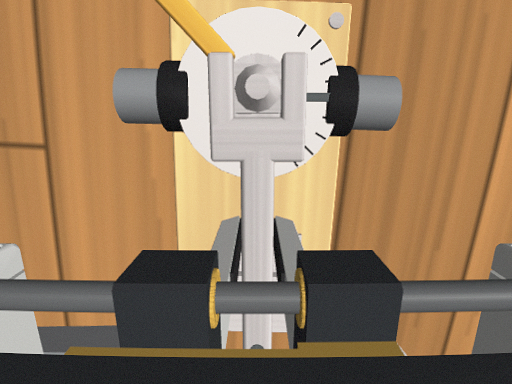

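The spanner seated at TCP z = 0.122, with light contact. I'll release it, back off, and check both the seat and the pin.

```bash
python3 - <<'E'
from h import *; from rig import robot
robot.gripper_to(.06); s=st(robot)
p=s['ee_pos']; robot.move_linear([p[0],p[1],.21],velocity=.2)
S=np.array([.6227,-.063]); th=np.radians(136.5); q=S+.1*np.array([np.cos(th),np.sin(th)])
robot.move_ptp([q[0],q[1],.215],Rt(th)); s=st(robot)
c=robot.camera_info('wrist'); im=robot.grab_frame('wrist'); cv2.imwrite('pics/w6.png',im[:,:,::-1]); np.savez('w6.npz',p=s['ee_pos'],T=s['tool_rot'],**c)
im=robot.grab_frame('top'); cv2.imwrite('pics/top6.png',cv2.resize(im[120:210,265:365,::-1],None,fx=6,fy=6,interpolation=cv2.INTER_CUBIC))
E
```

```text
t=12.94 p [ 0.6274 -0.148   0.1218] F [ 0.1 -1.1  0.7] op 0.0599 q [-0.3   0.66  0.69  1.66 -0.48  1.    0.62]
 t=14.26 p [0.55   0.0058 0.2146] F [ 1.  -0.8  0.1] op 0.0597 q [-0.57  0.34  0.62  1.83 -0.23  1.04  0.95]
```

View pics/w6.png

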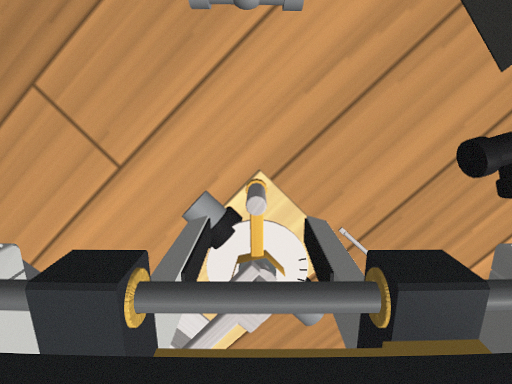

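View pics/top6.png

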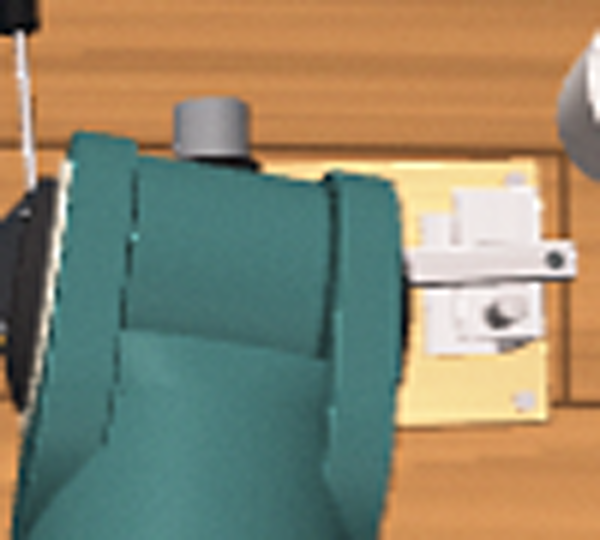

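The pin sits centred between the fingers at (256,205), and the shank lies across the ledge on the correct side of the post. Next I'll lower the fingers around the pin and swing the lever.

```bash
python3 - <<'E'
from h import *; from rig import robot
S=np.array([.6227,-.063]); R=.1
def pose(deg):
    t=np.radians(deg); return [S[0]+R*np.cos(t),S[1]+R*np.sin(t),.118],Rt(t)
p,T=pose(136.5)
print(robot.move_linear(p,velocity=.2,threshold=10)); robot.gripper_to(.028); st(robot)
seq=list(np.arange(128,91,-8))+list(np.arange(90,70,-2.5))
for a in seq:
    p,T=pose(a); t=np.radians(a)
    robot.move_linear(p,velocity=.06 if a>90 else .04,frame=T)
    s=robot.get_state(); F=s['force']
    ft=F[0]*np.sin(t)-F[1]*np.cos(t); fr=F[0]*np.cos(t)+F[1]*np.sin(t)
    e=s['ee_pos'][:2]-S
    print('%.1f act %.1f ft %.1f fr %.1f fz %.1f t %.2f op %.4f'%(a,np.degrees(np.arctan2(e[1],e[0])),ft,fr,F[2],s['time'],s['opening']))
    if abs(ft)>18 or abs(fr)>20: break
E
```

```text
False
 t=15.67 p [0.5502 0.0058 0.118 ] F [ 0.6  0.5 -0.7] op 0.0280 q [-0.52  0.47  0.57  1.91 -0.33  0.86  1.03]
128.0 act 128.1 ft -0.6 fr -0.1 fz -0.2 t 16.07 op 0.0279
120.0 act 120.3 ft -1.5 fr -0.8 fz -0.4 t 16.45 op 0.0278
112.0 act 112.2 ft -1.6 fr -1.0 fz -2.0 t 16.83 op 0.0281
104.0 act 104.2 ft -2.8 fr -1.8 fz -1.7 t 17.22 op 0.0282
96.0 act 96.1 ft -2.2 fr -1.8 fz -1.1 t 17.60 op 0.0281
90.0 act 90.1 ft -2.1 fr -1.5 fz -1.0 t 18.01 op 0.0283
87.5 act 87.6 ft -3.6 fr -2.0 fz -0.4 t 18.27 op 0.0281
85.0 act 85.1 ft -3.2 fr -2.3 fz -1.5 t 18.52 op 0.0278
82.5 act 82.6 ft -2.0 fr -2.4 fz -0.5 t 18.78 op 0.0280
80.0 act 80.0 ft -3.1 fr -2.4 fz -0.1 t 19.04 op 0.0281
77.5 act 77.5 ft -3.4 fr -3.2 fz -0.7 t 19.30 op 0.0284
75.0 act 75.0 ft -2.5 fr -0.9 fz -0.8 t 19.56 op 0.0275
72.5 act 72.6 ft -4.6 fr -2.5 fz -0.2 t 19.82 op 0.0281
```

The force stayed near 3 N, below the expected 7 N. I'll look before going further.

```bash
python3 - <<'E'
from h import *; from rig import robot
s=st(robot)
for n in ['scene','top','wrist']:
    im=robot.grab_frame(n); cv2.imwrite(f'pics/{n}7.png',im[:,:,::-1])
    if n=='scene': cv2.imwrite('pics/s7z.png',cv2.resize(im[135:225,140:260,::-1],None,fx=6,fy=6,interpolation=cv2.INTER_CUBIC))
E
```

```text
t=19.82 p [0.6526 0.0324 0.118 ] F [-5.1 -1.  -0.2] op 0.0281 q [-0.63  0.72  0.79  1.65 -0.58  1.03  0.04]
```

View pics/wrist7.png

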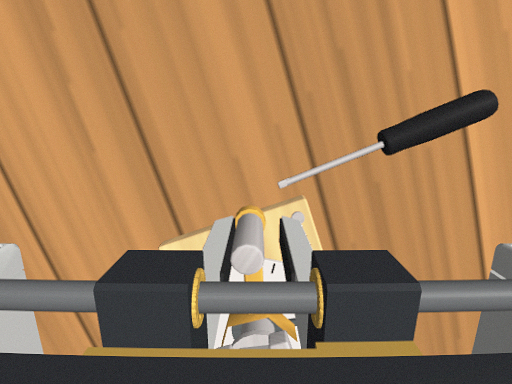

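View pics/s7z.png

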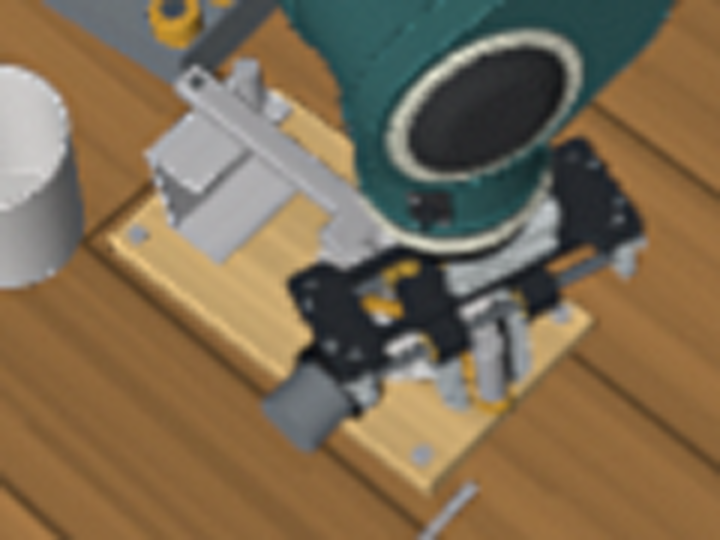

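View pics/top7.png

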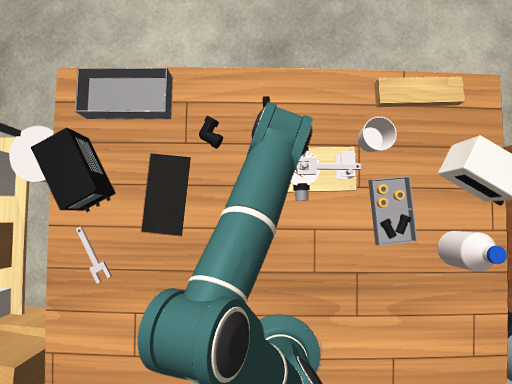

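```bash
python3 - <<'E'
import cv2
im=cv2.imread('pics/top7.png'); cv2.imwrite('pics/top7z.png',cv2.resize(im[135:205,285:375],None,fx=8,fy=8,interpolation=cv2.INTER_CUBIC))
im=cv2.imread('pics/wrist7.png'); cv2.imwrite('pics/w7z.png',cv2.resize(im[200:352,190:330],None,fx=5,fy=4,interpolation=cv2.INTER_CUBIC)[:600])
E
```

```text
(no output)
```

View pics/top7z.png

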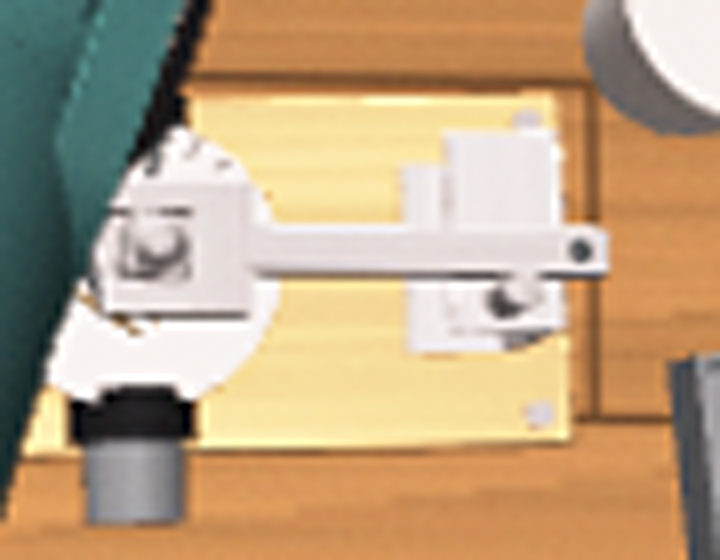

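View pics/w7z.png

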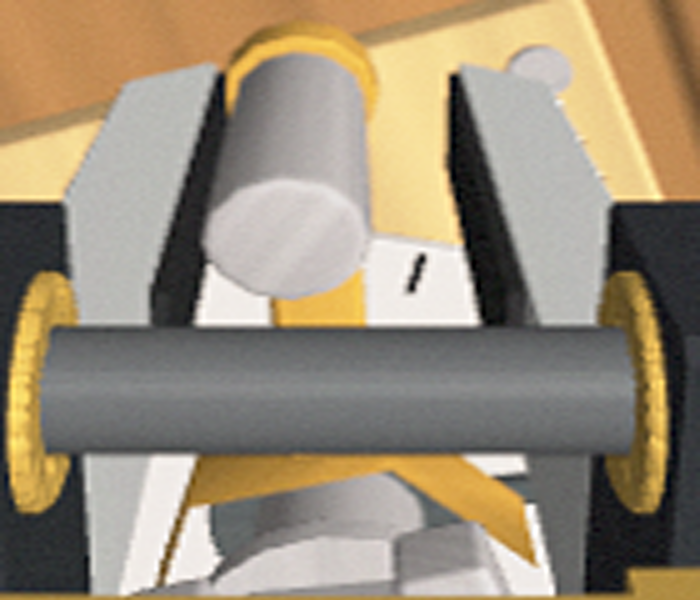

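```bash
python3 - <<'E'
from h import *; from rig import robot
c=robot.camera_info('wrist'); S=np.array([.6227,-.063]); s=robot.get_state()
q=lambda u,v:((u+.5)/5+190-.5,(v+.5)/4+200-.5)
an=lambda P:np.degrees(np.arctan2(P[:,1]-S[1],P[:,0]-S[0]))
P=onz(c,[q(500,490),q(525,487)],.064); print('ptr',P,an(P))
P=onz(c,[q(287,238)],.14); print('pin',P,an(P),np.hypot(*(P[0,:2]-S)))
im=cv2.imread('pics/wrist7.png'); cv2.imwrite('pics/w7p.png',cv2.resize(im[305:352,220:310],None,fx=8,fy=8,interpolation=cv2.INTER_CUBIC))
ct=robot.camera_info('top')
t=lambda u,v:((u+.5)/8+285-.5,(v+.5)/8+135-.5)
P=onz(ct,[t(260,230),t(600,230)],.114); print('shank far edge',P,np.degrees(np.arctan2(P[0,0]-P[1,0],P[0,1]-P[1,1])))
P=onz(ct,[t(260,272),t(600,275)],.114); print('near edge',P)
P=onz(ct,[t(580,250),t(158,248)],[.114]); print('hole',P)
for off in range(0,30,5):
    b=np.radians(1.8-off+1.7); pt=[[S[0]+r*np.cos(b),S[1]+r*np.sin(b),.064] for r in (.03,.058)]; print(off,proj(c,pt).round(1).tolist(), [((x+.5-190)*5,(y+.5-200)*4) for x,y in proj(c,pt)])
E
```

```text
ptr [[ 0.64941647 -0.06775563  0.064     ]
 [ 0.65365018 -0.06833954  0.064     ]] [-10.09314401  -9.78834056]
pin [[0.64735299 0.03429947 0.14      ]] [75.78204753] 0.10037408126774088
shank far edge [[ 0.63008164 -0.10694806  0.114     ]
 [ 0.63207496 -0.24093942  0.114     ]] -0.8522969456367878
near edge [[ 0.61359218 -0.10691746  0.114     ]
 [ 0.61433174 -0.24074346  0.114     ]]
hole [[ 0.62406367 -0.23292388  0.114     ]
 [ 0.62245197 -0.06703858  0.114     ]]
0 [[291.1, 314.7], [322.9, 304.2]] [(np.float64(508.2399193513484), np.float64(460.9967885766241)), (np.float64(666.8687356908816), np.float64(418.6048652915931))]
5 [[292.0, 317.3], [324.5, 309.1]] [(np.float64(512.7318822050341), np.float64(471.11656907490305)), (np.float64(674.7801498946137), np.float64(438.52324201139413))]
10 [[292.7, 319.9], [325.5, 314.2]] [(np.float64(515.8889458721524), np.float64(481.43958215784687)), (np.float64(680.0440431855029), np.float64(458.73832907177075))]
15 [[293.0, 322.5], [326.0, 319.3]] [(np.float64(517.6976261026266), np.float64(491.8842726620371)), (np.float64(682.6612323865786), np.float64(479.08670931656457))]
20 [[293.1, 325.1], [326.0, 324.4]] [(np.float64(518.1552473551042), np.float64(502.36944530044684)), (np.float64(682.6540192762398), np.float64(499.4089502945101))]
25 [[293.0, 327.7], [325.5, 329.4]] [(np.float64(517.269616211182), np.float64(512.814915045938)), (np.float64(680.0646877239882), np.float64(519.5508106491243))]
```

View pics/w7p.png

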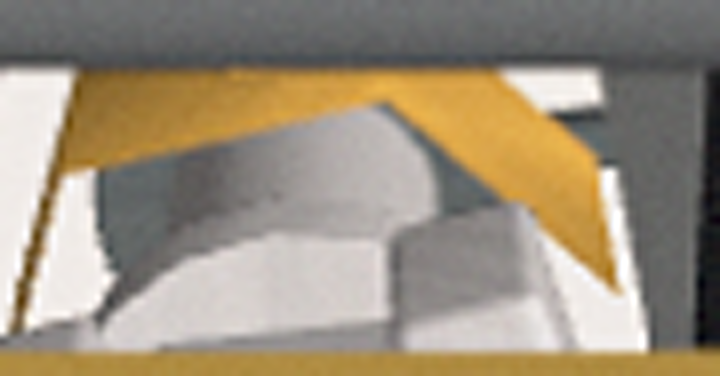

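The spanner is on and its shank is against the post. The pointer reads about −14° and the lever is about 61° round, so the locknut is near 0.88 but not certainly home. I'll finish in 1° steps and watch the force.

```bash
cat > push.py <<'E'
from h import *; from rig import robot; import sys
S=np.array([.6227,-.063]); R=.1
for a in map(float,sys.argv[1:]):
    t=np.radians(a); robot.move_linear([S[0]+R*np.cos(t),S[1]+R*np.sin(t),.118],velocity=.04,frame=Rt(t)); 
    f=[]
    for _ in range(4): robot.pause(.04); f.append(robot.get_state()['force'])
    s=robot.get_state(); F=np.mean(f,0); ft=F[0]*np.sin(t)-F[1]*np.cos(t); fr=F[0]*np.cos(t)+F[1]*np.sin(t); e=s['ee_pos'][:2]-S
    print('%.1f act %.2f ft %.1f fr %.1f M %s t %.2f op %.4f'%(a,np.degrees(np.arctan2(e[1],e[0])),ft,fr,s['moment'].round(2),s['time'],s['opening']))
    if abs(ft)>14: break
c=robot.camera_info('wrist'); im=robot.grab_frame('wrist'); cv2.imwrite('pics/push_%s.png'%sys.argv[-1],cv2.resize(im[190:352,190:330,::-1],None,fx=5,fy=3.7,interpolation=cv2.INTER_CUBIC))
cv2.imwrite('pics/pushp_%s.png'%sys.argv[-1],cv2.resize(im[305:352,220:310,::-1],None,fx=8,fy=8,interpolation=cv2.INTER_CUBIC))
E
python3 push.py 72 71
```

```text
72.0 act 72.37 ft -7.5 fr -3.6 M [-0.25  1.97  0.04] t 20.38 op 0.0278
71.0 act 71.51 ft -10.0 fr -3.5 M [-0.14  2.51  0.06] t 20.80 op 0.0280
```

View pics/pushp_71.png

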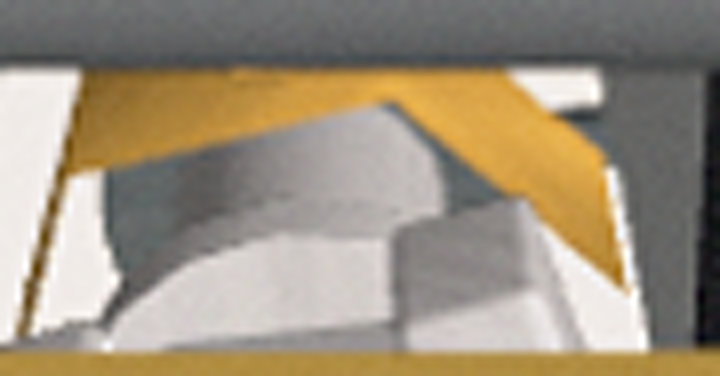

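```bash
python3 push.py 70 69 68
```

```text
70.0 act 70.69 ft -12.4 fr -4.2 M [ 0.01  3.12 -0.02] t 21.27 op 0.0279
69.0 act 69.85 ft -15.1 fr -4.9 M [0.1  3.69 0.05] t 21.68 op 0.0283
```

```bash
python3 - <<'E'
from h import *; from rig import robot
for n in ['top','wrist']:
    im=robot.grab_frame(n); cv2.imwrite(f'pics/{n}8.png',im[:,:,::-1])
    if n=='top': cv2.imwrite('pics/top8z.png',cv2.resize(im[135:205,285:375,::-1],None,fx=8,fy=8,interpolation=cv2.INTER_CUBIC))
st(robot)
im=cv2.imread('pics/wrist8.png'); cv2.imwrite('pics/w8z.png',cv2.resize(im[200:352,190:330],None,fx=5,fy=4,interpolation=cv2.INTER_CUBIC)[:600])
E
```

```text
t=21.83 p [0.6571 0.0308 0.1178] F [-15.1  -0.1   6.4] op 0.0278 q [-0.63  0.73  0.8   1.63 -0.59  1.04 -0.01]
```

View pics/top8z.png

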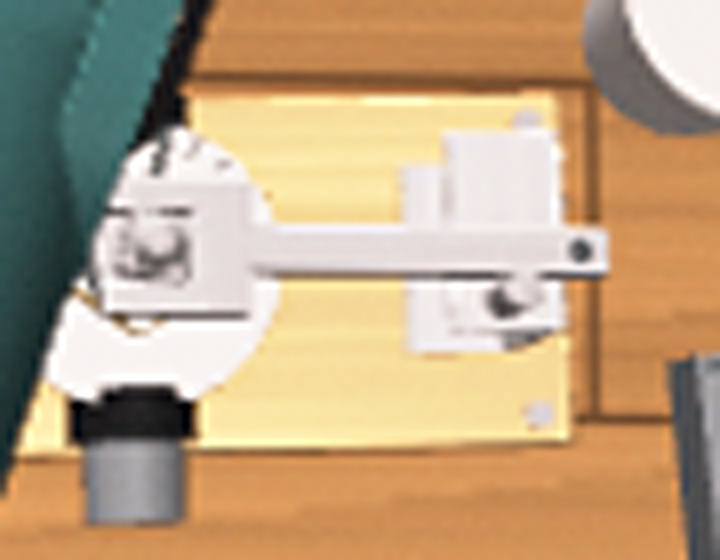

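View pics/w8z.png

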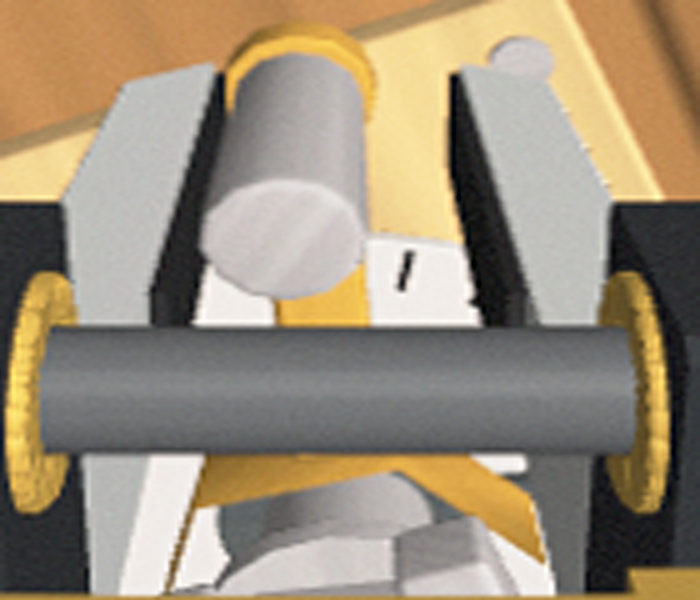

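The load reached 15 N, twice the slip force, and the shank stayed put against the post. That points to the hard end. I'll unload, lift clear and measure pointer and lever with a clear view before taking the spanner off.

```bash
python3 - <<'E'
from h import *; from rig import robot
S=np.array([.6227,-.063]); t=np.radians(74)
robot.move_linear([S[0]+.1*np.cos(t),S[1]+.1*np.sin(t),.118],velocity=.08,frame=Rt(t)); s=st(robot)
robot.gripper_to(.06)
p=s['ee_pos']; robot.move_linear([p[0],p[1],.2],velocity=.25)
robot.move_ptp([.6245,-.1484,.26],Rt(np.radians(91))); robot.pause(.15); s=st(robot)
c=robot.camera_info('wrist'); im=robot.grab_frame('wrist'); cv2.imwrite('pics/w9.png',im[:,:,::-1]); np.savez('w9.npz',p=s['ee_pos'],T=s['tool_rot'],**c)
cv2.imwrite('pics/w9z.png',cv2.resize(im[20:170,160:350,::-1],None,fx=4,fy=4,interpolation=cv2.INTER_CUBIC))
E
```

```text
t=22.09 p [0.6508 0.0336 0.1185] F [-0.1  0.4  0.4] op 0.0277 q [-0.63  0.71  0.78  1.65 -0.57  1.02  0.06]
 t=24.18 p [ 0.6248 -0.1467  0.2591] F [ 0.3  0.1 -0.7] op 0.0600 q [-0.38  0.53  0.82  1.55 -0.41  1.24  0.52]
```

View pics/w9.png

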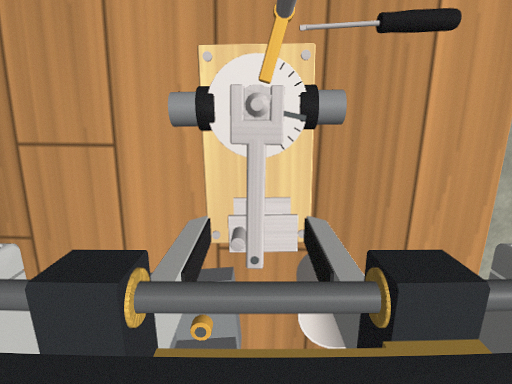

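View pics/w9z.png

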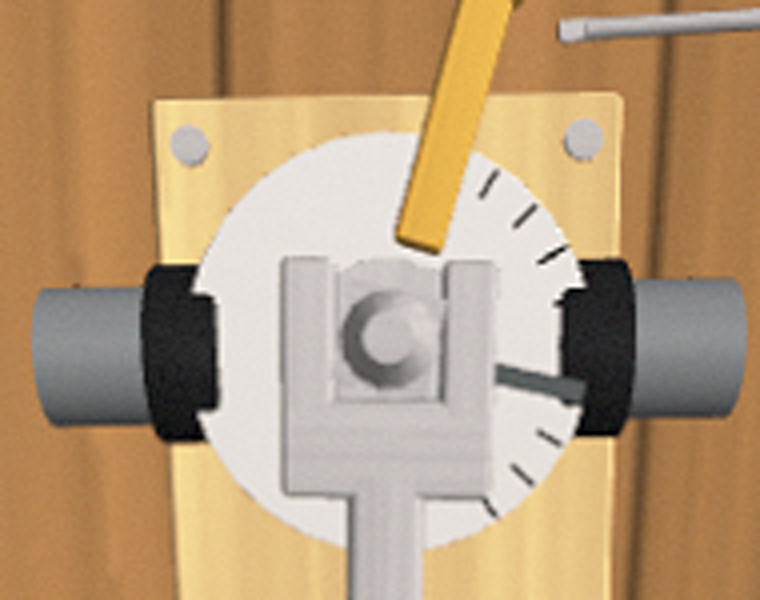

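Clear view now. In zoom pixels the pointer runs (497,373)→(583,390), the arm's edges run (462,0)→(397,238) and (510,5)→(443,248), and the pin top is cut off by the frame edge.

```bash
python3 - <<'E'
from h import *
c=dict(np.load('w9.npz')); S=np.array([.6227,-.063])
q=lambda u,v:((u+.5)/4+160-.5,(v+.5)/4+20-.5)
an=lambda A,B:np.degrees(np.arctan2(B[1]-A[1],B[0]-A[0]))
P=onz(c,[q(497,373),q(583,390)],.064);print('ptr line',an(*P),'from S',an(S,P[1]),np.hypot(*(P[1,:2]-S)))
a=onz(c,[q(397,238),q(462,0),q(443,248),q(510,5)],.089);m=[(a[0]+a[2])/2,(a[1]+a[3])/2];print('arm',an(*m),an(S,m[1]),an(S,m[0]))
t=onz(c,[q(387,336)],.134);print(t)
ptr=(an(*P)+an(S,P[1]))/2; 
im=cv2.imread('pics/w9.png');cv2.imwrite('pics/w9p.png',cv2.resize(im[0:80,240:320],None,fx=7,fy=7,interpolation=cv2.INTER_CUBIC))
E
```

```text
ptr line -9.694212413986659 from S -10.120857624477235 0.05825159071392333
arm 75.23778084490992 74.5277376214891 72.97696238567525
[[ 0.62263956 -0.06254216  0.134     ]]
```

View pics/w9p.png

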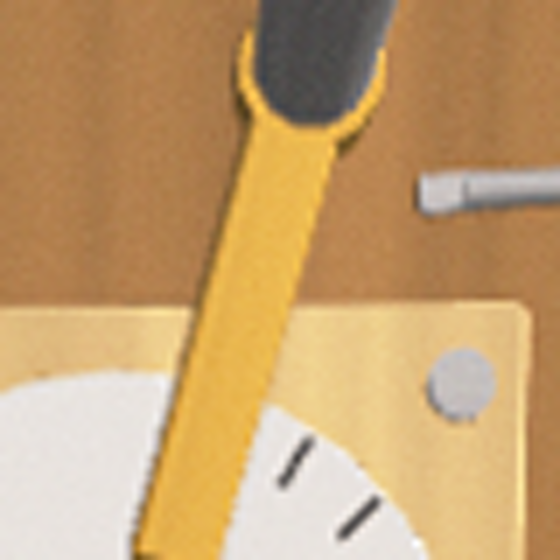

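The locknut works out at about 0.91 rad, so it is home. The pointer moved about 13°, within limits. Next I'll measure the shank and take the spanner off.

```bash
python3 - <<'E'
from h import *
c=dict(np.load('w9.npz')); im=cv2.imread('pics/w9.png')
g=cv2.cvtColor(im,cv2.COLOR_BGR2HSV)
m=[]
for y in range(150,196,3):
    r=np.where((g[y,225:290,1]<50))[0]+225; m.append(((r.min()+r.max())/2,y)); 
    if y%9==0: print(y,r.min(),r.max())
M=onz(c,m,.114); print(M[0],M[-1]); k=np.polyfit(M[:,1],M[:,0],1); print('x at -.148',np.polyval(k,-.148),'angle',90-np.degrees(np.arctan(k[0])))
print(onz(c,[[255,261],[240.5,86],[257,123]],.114))
E
```

```text
153 236 278
162 247 265
171 247 264
180 247 264
189 247 264
[ 0.6240014  -0.10758586  0.114     ] [ 0.62322736 -0.15547813  0.114     ]
x at -.148 0.6229687813929871 angle 89.0088441669276
[[ 0.62389985 -0.23268664  0.114     ]
 [ 0.60668855 -0.04506894  0.114     ]
 [ 0.6235312  -0.08041029  0.114     ]]
```

```bash
python3 - <<'E'
from h import *; from rig import robot
a=np.radians(90.5); x,y=.623,-.148
robot.move_linear([x,y,.1225],velocity=.15,frame=Rt(a),threshold=10); st(robot)
robot.gripper_to(.01); s=st(robot,'grip'); p=s['ee_pos']
print(robot.move_linear([p[0],p[1],.137],velocity=.05,threshold=20)); st(robot)
E
```

```text
t=25.30 p [ 0.6234 -0.1482  0.1234] F [-0.2 -0.3 -0.2] op 0.0598 q [-0.33  0.67  0.74  1.68 -0.52  1.    0.6 ]
grip t=26.00 p [ 0.623  -0.148   0.1225] F [-0.3 -0.3  0.7] op 0.0199 q [-0.33  0.67  0.74  1.68 -0.52  1.    0.6 ]
False
 t=26.44 p [ 0.6229 -0.1474  0.1368] F [-0.2  5.8 -4. ] op 0.0198 q [-0.34  0.65  0.75  1.67 -0.5   1.03  0.59]
```

```bash
python3 - <<'E'
from h import *; from rig import robot
p=robot.get_state()['ee_pos']
print(robot.move_linear([.623,-.148,.165],velocity=.06,threshold=20)); st(robot)
print(robot.move_linear([.623,-.148,.20],velocity=.15)); st(robot)
im=robot.grab_frame('wrist'); cv2.imwrite('pics/w10.png',im[:,:,::-1])
E
```

```text
False
 t=27.06 p [ 0.6227 -0.1473  0.1645] F [-0.6  6.  -6.5] op 0.0196 q [-0.35  0.62  0.77  1.65 -0.48  1.07  0.57]
False
 t=27.44 p [ 0.623  -0.1484  0.1999] F [-0.1 -0.5 -2.5] op 0.0197 q [-0.36  0.58  0.79  1.62 -0.45  1.13  0.55]
```

View pics/w10.png

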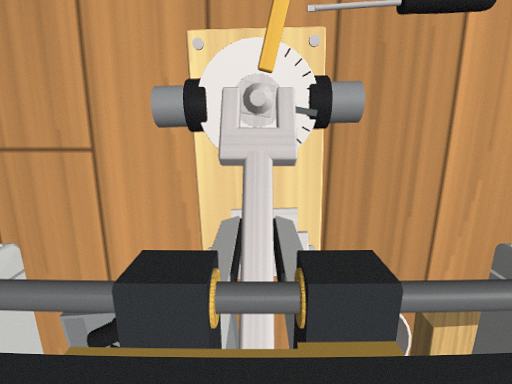

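The spanner pitched jaw-down in the grip while coming off: its head now looks 77 px wide against 97 before. I'll raise it clear of the stem and measure the droop.

```bash
python3 - <<'E'
from h import *; from rig import robot
print(robot.move_linear([.623,-.148,.27],velocity=.15,threshold=20)); robot.pause(.1); s=st(robot)
c=robot.camera_info('wrist'); im=robot.grab_frame('wrist'); cv2.imwrite('pics/w11.png',im[:,:,::-1]); np.savez('w11.npz',p=s['ee_pos'],T=s['tool_rot'],**c)
im=robot.grab_frame('scene'); cv2.imwrite('pics/s11.png',cv2.resize(im[90:230,140:300,::-1],None,fx=4.5,fy=4.2,interpolation=cv2.INTER_CUBIC))
E
```

```text
False
 t=28.21 p [ 0.6225 -0.1477  0.2686] F [-0.8  0.3 -3.3] op 0.0197 q [-0.39  0.52  0.83  1.54 -0.4   1.26  0.51]
```

View pics/w11.png

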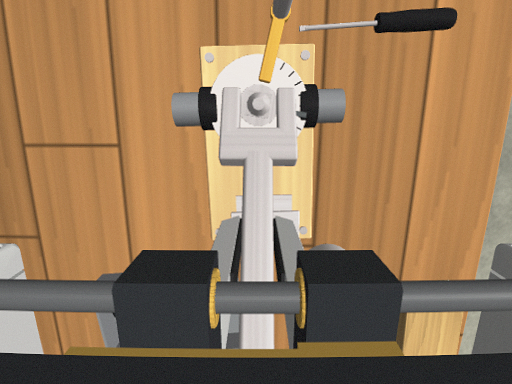

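View pics/s11.png

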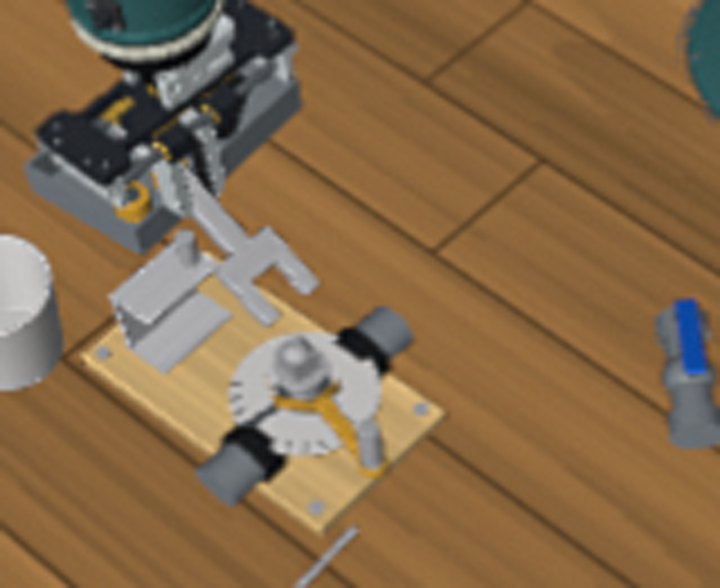

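```bash
python3 - <<'E'
from h import *; from scipy.optimize import least_squares
c=dict(np.load('w11.npz')); T=c['T']; p=c['p']
uv=[[230,88],[288,88],[258,134],[229,158],[289,158]]; X=[.105,.105,.071,.046,.046]
o,d=ray(c,uv); o=(o-p)@T; d=d@T
# widths too: head outer edges
Y=[None]*5
def model(q,x): # spanner top face point in tool x,z ; pivot at tool (q1, .0155)
    return q[1]+x*np.cos(q[0])+.007*np.sin(q[0]), .0155+x*np.sin(q[0])-.007*np.cos(q[0])
def res(q):
    r=[]
    for di,x in zip(d,X):
        mx,mz=model(q,x); k=(mz-o[2])/di[2]; r.append(o[0]+k*di[0]-mx)
    # width at prong tips: 54 mm between cols 221 and 297 at row 95
    return r
for q1 in (-.004,-.001,.002):
    r=least_squares(lambda a:res([a[0],q1]),[.4]); print(q1,np.degrees(r.x),np.array(res([r.x[0],q1])).round(4))
r=least_squares(res,[.4,-.001]); print('free',np.degrees(r.x[0]),r.x[1],r.fun.round(4))
# width check
for row,(a,b),x in ((95,(221.,297.),.1),(150,(220.,297.),.05)):
    o2,d2=ray(c,[[a,row],[b,row]]); d2=d2@T; w=abs(d2[0,1]/d2[0,2]-d2[1,1]/d2[1,2]); print('z of row',row,o[2]+.054/w, 'tilt', np.degrees(np.arcsin(np.clip((o[2]+.054/w-.0155+.006)/x,-1,1))))
E
```

```text
-0.004 [27.88178748] [-0.0006 -0.0006 -0.0018  0.0055  0.0054]
-0.001 [31.6633186] [ 0.0001  0.     -0.0031  0.0033  0.0032]
0.002 [35.19748609] [ 0.0008  0.0008 -0.0042  0.0011  0.001 ]
free 34.781534307314566 0.0016365107589078423 [ 0.0008  0.0007 -0.0041  0.0014  0.0013]
z of row 95 0.05864671818385228 tilt 29.437060874299505
z of row 150 0.04719725098031827 tilt 48.93327310490197
```

The droop is about 30°, and the spanner is clear of everything. I'll tilt the tool by the same amount so the spanner comes down level on the mat.

```bash
python3 - <<'E'
from h import *; from rig import robot
a=np.radians(-10); dl=np.radians(30.5)
h=np.array([np.cos(a),np.sin(a),0]); up=np.array([0,0,1.])
x=np.cos(dl)*h+np.sin(dl)*up; z=np.sin(dl)*h-np.cos(dl)*up; R=np.c_[x,np.cross(z,x),z]
O=np.array([.527,.385,.010]); 
tcp=O-.0155*z
for dz in (.15,.1,.03,0): print(dz,robot.ik(tcp+dz*up,R))
np.savez('place.npz',tcp=tcp,R=R)
robot.move_ptp(tcp+.12*up,R); robot.pause(.1); s=st(robot)
c=robot.camera_info('wrist'); im=robot.grab_frame('wrist'); cv2.imwrite('pics/w12.png',im[:,:,::-1])
im=robot.grab_frame('scene'); cv2.imwrite('pics/s12.png',cv2.resize(im[160:310,250:450,::-1],None,fx=4,fy=4,interpolation=cv2.INTER_CUBIC))
E
```

```text
0.15 [-1.76823384  0.76248872  1.22446787  1.91346558 -0.49709528  0.61167367
 -2.16431751]
0.1 [-1.75264725  0.88264561  1.21891836  1.94251316 -0.71898676  0.5697116
 -2.01819034]
0.03 [-0.11377358  0.91703552 -1.08902294  1.9134542   1.5492311   1.20950634
  2.59642409]
0 [-1.67536207  1.01561333  1.07371642  1.96591347 -0.95894774  0.43661793
 -1.88838748]
 t=30.72 p [0.5197 0.3859 0.1435] F [ 0.2 -0.4 -2.9] op 0.0198 q [-1.75  0.83  1.21  1.93 -0.61  0.58 -2.09]
```

View pics/w12.png

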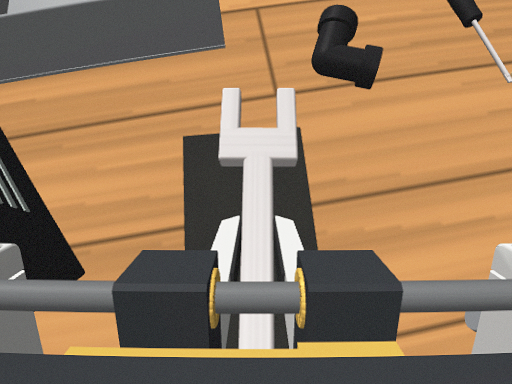

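View pics/s12.png

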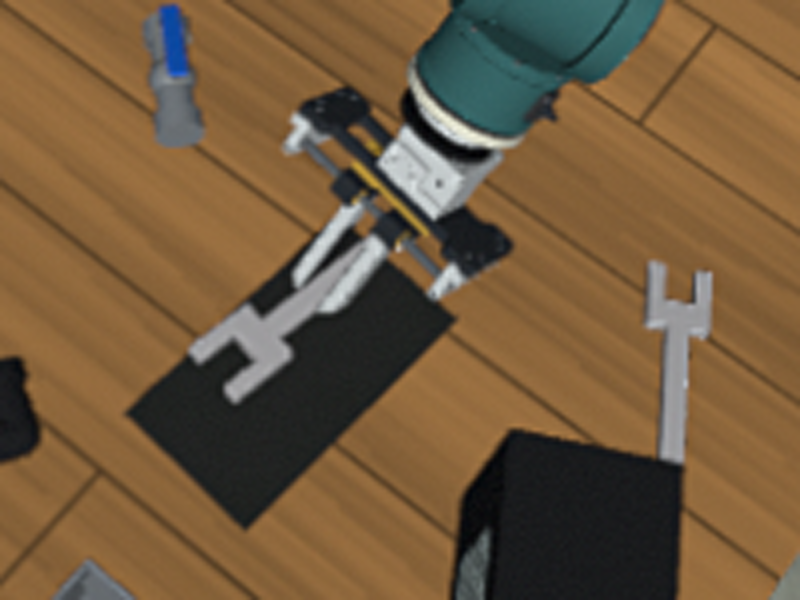

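The spanner looks level over the mat, so I'll lower it.

```bash
python3 - <<'E'
from h import *; from rig import robot
f=np.load('place.npz'); t=f['tcp']
print(robot.move_linear(t+[0,0,.03],velocity=.15,threshold=10)); st(robot)
print(robot.move_linear(t+[0,0,-.001],velocity=.04,threshold=6)); s=st(robot)
c=robot.camera_info('wrist'); im=robot.grab_frame('wrist'); cv2.imwrite('pics/w13.png',im[:,:,::-1])
print(t)
E
```

```text
False
 t=31.57 p [0.5197 0.3864 0.0541] F [ 0.3 -0.3 -3. ] op 0.0195 q [-1.66  0.91  1.04  1.96 -0.71  0.42 -2.07]
True
 t=32.24 p [0.5191 0.3862 0.0246] F [1.1 1.  0.8] op 0.0196 q [-1.62  0.94  0.98  1.96 -0.74  0.37 -2.06]
[0.51925267 0.38636606 0.02335525]
```

View pics/w13.png

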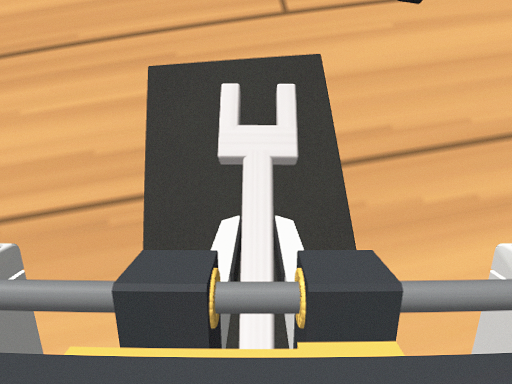

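The spanner touched down within about 1 mm of the planned height and lies within the mat. I'll release, back off along the tool axis and check.

```bash
python3 - <<'E'
from h import *; from rig import robot
s=robot.get_state(); z=s['tool_rot'][:,2]
robot.gripper_to(.06); st(robot)
robot.move_linear(s['ee_pos']-.12*z,velocity=.15); st(robot)
robot.move_ptp([.42,.40,.25],Rt(np.radians(-10))); robot.pause(.2); st(robot)
c=robot.camera_info('wrist'); im=robot.grab_frame('wrist'); cv2.imwrite('pics/w14.png',im[:,:,::-1]); np.savez('w14.npz',**c)
im=robot.grab_frame('top'); cv2.imwrite('pics/top14.png',im[:,:,::-1])
cv2.imwrite('pics/top14z.png',cv2.resize(im[120:210,265:365,::-1],None,fx=6,fy=6,interpolation=cv2.INTER_CUBIC))
E
```

```text
t=33.08 p [0.5185 0.3861 0.0245] F [-0.9  0.2 -0.7] op 0.0604 q [-1.62  0.94  0.98  1.97 -0.74  0.37 -2.06]
 t=34.02 p [0.4592 0.3966 0.1276] F [ 1.   0.4 -0.6] op 0.0603 q [-1.89  0.82  1.22  2.01 -0.57  0.56 -2.2 ]
 t=34.92 p [0.4192 0.4002 0.2487] F [ 0.3 -0.3  0.4] op 0.0600 q [-1.61  0.52  1.09  1.73 -0.49  1.2  -2.13]
```

View pics/w14.png

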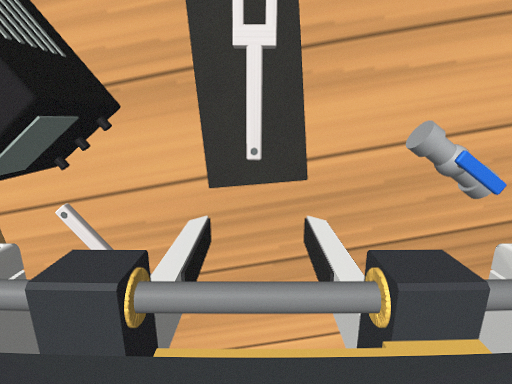

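View pics/top14z.png

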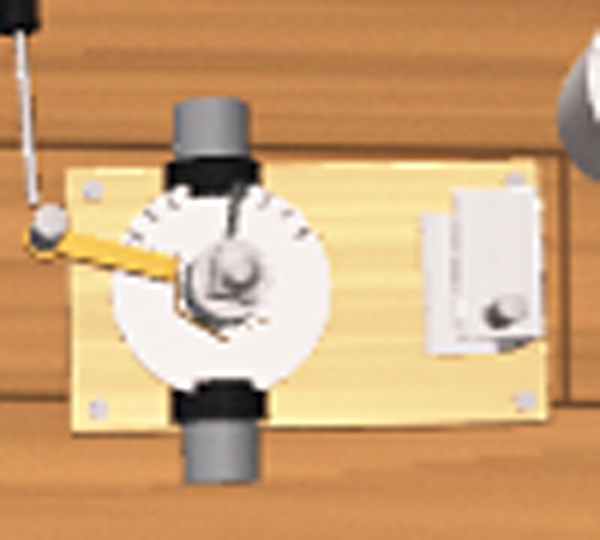

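View pics/top14.png

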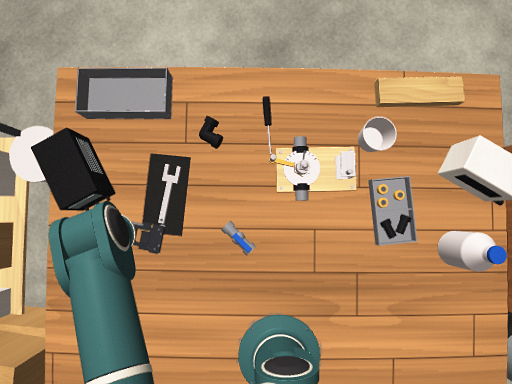

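The spanner lies on the mat, with its hole at wrist (254,152). The other things look unmoved, and the lever stays swung, with the pin at zoom (50,220). One last numeric check before handing in.

```bash
python3 - <<'E'
from h import *; from rig import robot
ct=robot.camera_info('top'); S=np.array([.6227,-.063])
q=lambda u,v:((u+.5)/6+265-.5,(v+.5)/6+120-.5)
an=lambda P:np.degrees(np.arctan2(P[1]-S[1],P[0]-S[0]))
pin=onz(ct,[q(50,221)],.14)[0]; pt=onz(ct,[q(240,188),q(232,232)],.064)
lv=an(pin); print('pin',lv,np.hypot(*(pin[:2]-S)),'ptr',an(pt[0]),'line',np.degrees(np.arctan2(*(pt[0]-pt[1])[[1,0]])))
im=cv2.imread('pics/top14.png'); g=cv2.cvtColor(im,cv2.COLOR_BGR2HSV)
m=((g[...,2]>120)&(g[...,1]<60)).astype(np.uint8); mm=np.zeros_like(m); mm[155:232,150:186]=m[155:232,150:186]
n,l,s,_=cv2.connectedComponentsWithStats(mm);k=1+np.argmax(s[1:,4]);ys,xs=np.where(l==k);P=onz(ct,np.c_[xs,ys],.017)[:,:2].astype(np.float32);r=cv2.minAreaRect(P);print(r)
M=onz(ct,[[152,153],[190,157],[182,236],[142,231]],.003)[:,:2]; e=M[0]-M[3]; e/=np.hypot(*e); dd=np.array(r[0])-M.mean(0)
print('rel mat along/across',dd@e,dd@[-e[1],e[0]])
c=dict(np.load('w14.npz')); print('hole at z .017',onz(c,[[254,152]],.017))
a=cv2.imread('pics/top0.png').astype(int); b=im.astype(int)
for nm,(x,y) in dict(elbow=(211,131),tap=(238,238),driver=(268,120),tub=(378,134)).items(): print(nm,abs(a-b)[y-25:y+25,x-22:x+22].mean().round(2))
E
```

```text
pin 76.45489167451767 0.09834762524788096 ptr -12.522501799786872 line -10.188356173514704
((0.5347241759300232, 0.3813905119895935), (0.05348964035511017, 0.19862473011016846), 80.23753356933594)
rel mat along/across 0.0007289957954805668 -0.003901171891839937
hole at z .017 [[0.44640005 0.40006675 0.017     ]]
elbow 4.82
tap 5.39
driver 5.15
tub 5.27
```

```bash
python3 - <<'E'
from rig import robot
print(robot.sign_off(), robot.get_state()['time'])
E
```

```text
the job is handed in; nothing more can be done
the job is handed in; nothing more can be done
```

The locknut is home and the spanner is back on the mat; I handed the job in at about 35 s of the 69 s. The hand-in call gave no verdict.

**What I did:** I fitted the spanner from the mat (not the decoy further left) over the square, with its shank on the rest. I then swung the lever clockwise, keeping the pin loosely between the fingers. The shank came up against the post and the push rose to 15 N. After that I lifted the spanner off, laid it on the mat and let go.

**Last checks:**

| Check | Result | Limit |
|---|---|---|
| Locknut, close view with the spanner still on | about 0.91 rad | over 0.84 rad |
| Locknut, coarser top camera at the end | about 0.85–0.89 rad | over 0.84 rad |
| Pointer shift | about 13–16° (13–16 mm at the tip) | about 22° (22 mm) |
| Spanner bounding-box centre from the mat's centre (origin about 5 mm from it) | about 1 mm along, 4 mm across | 90 mm along, 60 mm across |
| Elbow, tap, driver, tub | no visible movement | 30 mm |

**What did not go to plan:**
- **Locknut reading:** the two views disagree by a few degrees, and the top view's low end is close to the limit. I took the locknut as home because the push reached twice the stated slip force of 7 N.
- **Lever force:** it read only about 3 N for most of the swing, below the expected 7 N.
- **Spanner droop:** the jaw drooped about 30° in the grip as it came off the square. I tilted the tool to match so that it was laid down level.

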